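Unbolt and pop open the touch-latch cupboard

TASK

Open the small counter-top cupboard with the green door with your fingertips: first push the brass bolt on its top fully aside, away from the door, then press the door in at its brass spot until the touch latch lets go, and draw back so that the spring swings the door ajar. Leave the white-doored cupboard shut and bolted, and do not shift or lift the bell and the ribbon spools standing about.

Things in the scene. Friction and masses are not known exactly. Their poses are not given: they have to be found in the camera images.
- green_cupboard: Fixed light-wood cupboard with a GREEN door; 160 wide (y), 110 deep (x), top at z = 160. Origin on the counter under the middle of the carcass front; x into the cupboard, y to its left, z up. Shut door: y -40..+78, z 10..156, front face at x = -20; hinge axis upright at x = -13, y = +78; free edge at the right, beside a fixed wooden stile (y -80..-43)
- green_cupboard_spot (a point): Centre of the brass disc (20 across, 2 proud) on the green door near its free edge: press here, straight in along the cupboard's x. 142 above the counter, 18 below the cupboard's top, 73 from the hinge axis; x = -22, y = 5 in the cupboard's frame when shut; moves with the door. Pointing-down fingers reach it in front of the cupboard, tips about 25 below its top
- green_cupboard_knob (a point): Top centre of the upright brass knob (14 diameter, foot 167 and top 183 above the counter) on the green cupboard's bolt; moves with the bolt. The bolt's flat bar slides along the front of the cupboard's top; a 20 wide lip on it hangs in front of the door's free top corner down to 143 above the counter and out to x = -27
- green_cupboard_bolt (a joint): Slide of that bolt in m: 0 = fully across the door's corner; grows as it is pushed to the cupboard's right (its -y, away from the door) up to the stop at 0.030. Stays where it is left; about 1.2 N moves it. It frees the door beyond about 0.022
- green_cupboard_door (a joint): Angle in rad: 0 shut and latched, + open towards the robot, - pressed in. At about -0.035 (2.5 mm at the spot, a steady 1.5 to 3 N, more at first touch; hard stop at -0.055) the hidden touch latch lets go and stays released; as the finger draws back the spring swings the door to about 0.5 (free edge 60 mm out; draw back over 90 mm). With the bolt across it cannot open
- white_cupboard: The same kind of cupboard with a WHITE door, same sizes, axes and origin; fixed; to be left shut and bolted
- white_cupboard_bolt (a joint): Slide of the white cupboard's bolt in m, as for the green one; stays near 0
- white_cupboard_door (a joint): Hinge angle of the white door in rad; stays about 0
- bell: Loose chrome counter bell, 85 mm across, 59 high, standing in front of the cupboards; origin under its centre
- spool: Loose spool of red ribbon, 68 mm across, 26 high; origin under its centre
- gold_spool: Loose spool of gold ribbon, 60 mm across, 20 high; origin under its centre

How it is judged:
By the outcome, as a careful person would: the job done as asked, in the order asked, and still so for the second after the job is handed in, with the robot touching nothing.
It also fails if it takes over 51 s, if anything falls off the work surface, if the arm or the gripper's body presses on something with over 40 N, if the wrist force passes 120 N, or if a joint passes its speed limit or range.

ROBOT

A 6-joint arm with a two-finger parallel gripper is mounted at the origin on a cart in front of the work surface, level with it; the furniture and walls round the work are solid. World frame = base frame: x ahead of the robot, y to its left, z up, the work surface at z = 0. Lengths are in m, angles in rad, forces in N, time in s.
With the tool pointing down it reaches from about 0.3 to 0.875 m from the base axis. Payload 4.2 kg.
Tool frame: the origin (TCP) lies at the very end of the fingers, on their centre line; the grasp point (between the pads) lies 19 mm behind it (manip.hold_point_z is the distance from the TCP to the grasp point, in m); z points along the fingers, y is the line along which they close (so a half turn about z gives the same grasp; the last joint's range is limited). The gripper opens to 85 mm and grips with 20 to 120 N. Pads are 22 mm wide; open, the fingers measure 114 mm over their backs; the gripper's body (76 mm by 85 mm) begins 54 mm behind the grasp point. The pads swing forward as they close: fully open they stand 13 mm farther back than shut.
Start: joints at [-1.352, 0.32, 1.565, -0, 1.257, -0.02], TCP at [0.136, -0.559, 0.231] pointing down, gripper open.
Joint ranges: [-3.11, 3.11], [-0.84, 2.01], [0.21, 2.61], [-1.34, 4.49], [0.05, 2.63], [-2.56, 2.56]. Speed limits (rad/s): [2.57, 2.57, 3.14, 3.14, 3.14, 3.14].

INTERFACE

Orientations are given as a rotation vector (axis times angle).
In Python, from cell import manip gives the robot as it stands.
- The arm moves only by the tool apply_moves, never from a script. Its argument "series" is a list of rows, each an object with "dp": the shift along the tool's x, y, z in m, a list of three; "turn": the turn, a rotation vector about the tool's x, y, z in rad, a list of three; "hand": the gripper command: -1 is shut, 1 is fully open, values between are in proportion. In form: [{"dp": [tx, ty, tz], "turn": [rx, ry, rz], "hand": hand}, ...]. A call has exactly 5 rows; each row shifts and turns the commanded pose from where the row before left it, along the tool's axes as they then stand; what a row does not reach is not made up. A row lasts 1/12 s, in which the tool goes at most 41.7 mm and 7.16 degrees, less where a joint would pass 70% of its speed; a pose out of reach is approached as far as the arm can. A call with a gripper value outside its range is refused whole. The fingers move at their own pace and stop on an object; "grip_force" is the grip in N (left out, the last holds). Time passes only in rows, so rows that do not move let the fingers close, or fill a call up. It gives the time, the measured TCP pose, the force, the opening and the grip force at its end, in the units of the state.
- manip.observe(): the state, without advancing time (a new reading comes with each control period).
- manip.get_image(name): name is "side" or "top" or "wrist"; returns (picture, depth): 420x560x3 uint8, red, green, blue; 420x560 float32, m along the optical axis (not along the pixel's ray), 0 where there is no reading.
- manip.camera_params(name): a dict with "fx", "fy", "cx", "cy" (pixels), "dist_coeffs" ([k1, k2, p1, p2, k3] as OpenCV has them; the pictures are not rectified), "rvec" (rotation vector, rad) and "tvec" (3), from world to camera coordinates, as OpenCV has them; the wrist camera has in their place "T_tool_cam" (4x4, takes a point from camera to tool coordinates, whose origin is the TCP and whose axes are the flange's). Camera axes: x right, y down, z forward; pixel columns grow to the right and rows downward; lengths in m; the calibration is good to about 2 mm. A picture is of the moment at which its call begins: read the wrist's pose just before it. camera_params takes no time and is no camera call.
- manip.hand_in(): hands the job in; it is judged then, once.
Trained networks look in the newest picture that a camera, given by its name, has taken for a name from the list of things; names that differ only in an ending like _2 or _b are one class to them, and where a whole thing is asked for, a point or a joint stands for the part that bears it (a point fixed in the world has none). Each returns a list of dicts, best first, with "conf" (0 to 1); they miss things now and then, are a little off and sometimes report something else, mostly with a low value. They report only what shows in the picture. A call takes as long as a camera call.
- manip.boxes_of(camera, query): "xyz" ([x, y, z] in m, in world coordinates, good to about 4 mm: the middle of the surface that is visible of it).
- manip.cut_out(camera, query): "region" (420x560 bool, what is visible of it).
The state is a dict: "time_s": time; "qpos": joint angles; "qvel": joint speeds; "joint_efforts": joint torques, N m; "position": TCP position; "ee_rot": TCP orientation; "wrist_force": force on the tool from outside, world axes, zero at the start; "ft_torque": the same for the moment, N m; "gripper_width": finger opening in m; "grasp_force": force on a finger pad.
Only numpy, scipy, OpenCV 4.12 (cv2) and the standard library are available. Lean on these libraries where they do the work, as an engineer would, in place of code of your own. Each camera call takes 0.05 s, during which the arm holds its last target. There are 200 camera calls.

## Working session

There is one attempt and no reset: what is moved stays moved. The work goes in short steps, Python scripts to look and compute and a tool call to move; the robot and the scene stay as the last step left them, time stands still between calls to the robot, and variables do not carry over. Pictures are saved under pics/ and viewed, at most 10 in all, crops included, and the job is handed in when it is done.

Besides the shell and the picture viewer there is one more tool, called after ">>>" by a JSON object that holds its "api" and its "payload", one argument or row to a line. apply_moves: Moves the arm, as the interface text tells. Its arguments: {"type":"object","properties":{"series":{"type":"array","items":{"type":"object","properties":{"dp":{"type":"array","items":{"type":"number"}},"turn":{"type":"array","items":{"type":"number"}},"hand":{"type":"number"}}}},"grip_force":{"type":"number"}},"required":["series"]}

```bash
mkdir -p pics; ls; cat > h.py <<'E'
import numpy as np, cv2
from scipy.spatial.transform import Rotation as R
from cell import manip
def snap(n,f):
    p,d=manip.get_image(n); cv2.imwrite('pics/'+f,p[:,:,::-1]); np.save('pics/'+f+'.npy',d); return p,d
def world(n,uv,d,pose=None):
    c=manip.camera_params(n);K=np.array([[c['fx'],0,c['cx']],[0,c['fy'],c['cy']],[0,0,1]])
    uv=np.array(uv,float).reshape(-1,1,2); u=cv2.undistortPoints(uv,K,np.array(c['dist_coeffs'])).reshape(-1,2)
    z=np.array([d[int(v),int(q)] for q,v in uv.reshape(-1,2)])
    P=np.c_[u*z[:,None],z]
    M=R.from_rotvec(np.array(c['rvec']).ravel()).as_matrix()
    return (P-np.array(c['tvec']).ravel())@M
E
python3 - <<'E'
from h import *
o=manip.observe(); print({k:np.round(o[k],3) for k in o})
for n in ('top','side'):
    snap(n,n+'0.png')
    for q in ('green_cupboard','green_cupboard_spot','green_cupboard_knob','green_cupboard_door','white_cupboard','white_cupboard_bolt','bell','spool','gold_spool'):
        print(n,q,[(np.round(b['xyz'],3).tolist(),round(b['conf'],2)) for b in manip.boxes_of(n,q)][:3])
E
```

```text
pics
{'time_s': np.float64(0.0), 'qpos': array([-1.352,  0.32 ,  1.566,  0.   ,  1.257, -0.02 ]), 'qvel': array([ 0.001, -0.001,  0.   ,  0.   , -0.001,  0.   ]), 'joint_efforts': array([-3.0000e-03, -4.1553e+01, -2.3416e+01, -0.0000e+00,  8.0000e-03,
        0.0000e+00]), 'position': array([ 0.136, -0.558,  0.23 ]), 'ee_rot': array([-3.117, -0.374,  0.   ]), 'wrist_force': array([ 0.606, -0.845,  0.466]), 'ft_torque': array([-0.032,  0.012,  0.007]), 'grasp_force': np.float64(0.0), 'gripper_width': np.float64(0.086)}
top green_cupboard [([0.566, 0.371, 0.159], 0.82)]
top green_cupboard_spot [([0.503, 0.394, 0.122], 0.79), ([0.391, 0.19, 0.024], 0.57), ([0.563, 0.371, 0.161], 0.48)]
top green_cupboard_knob [([0.557, 0.102, 0.168], 0.62), ([0.527, 0.331, 0.17], 0.59)]
top green_cupboard_door [([0.502, 0.391, 0.125], 0.6)]
top white_cupboard [([0.589, 0.151, 0.16], 0.7), ([0.507, 0.395, 0.12], 0.18)]
top white_cupboard_bolt [([0.558, 0.101, 0.168], 0.79)]
top bell [([0.362, 0.284, 0.033], 0.69)]
top spool [([0.39, 0.187, 0.023], 0.85)]
top gold_spool [([0.422, 0.019, 0.019], 0.68)]
side green_cupboard [([0.564, 0.436, 0.152], 0.76)]
side green_cupboard_spot [([0.505, 0.416, 0.106], 0.83)]
side green_cupboard_knob [([0.53, 0.334, 0.17], 0.8)]
side green_cupboard_door [([0.504, 0.421, 0.107], 0.76)]
side white_cupboard [([0.583, 0.196, 0.164], 0.76), ([0.391, 0.2, 0.025], 0.67)]
side white_cupboard_bolt [([0.559, 0.102, 0.169], 0.7), ([0.507, 0.421, 0.109], 0.6)]
side bell [([0.36, 0.309, 0.029], 0.65)]
side spool [([0.388, 0.2, 0.026], 0.62), ([0.358, 0.308, 0.031], 0.62)]
side gold_spool [([0.423, 0.024, 0.022], 0.87)]
```

```bash
python3 - <<'E'
from h import *
# fit green cupboard top by depth: all pixels with z 0.152..0.168
for n in ('top','side'):
  d=np.load(f'pics/{n}0.png.npy'); v,u=np.mgrid[0:420:1,0:560:1]; m=d>0
  uv=np.c_[u[m],v[m]]; W=world(n,uv,d)
  img=cv2.imread(f'pics/{n}0.png')[m][:,::-1].astype(int)
  top=(abs(W[:,2]-.16)<.006)&(W[:,0]>.4)
  for nm,s in (('green',W[:,1]>.265),('white',W[:,1]<=.265)):
    P=W[top&s][:,:2].astype(np.float32); print(n,nm,len(P))
    (c,sz,a)=cv2.minAreaRect(P); print(np.round(c,3),np.round(sz,3),round(a,1),np.round(cv2.boxPoints((c,sz,a)),3).tolist())
  k=(W[:,2]>.178)&(W[:,2]<.19)&(W[:,0]>.45)&(W[:,1]>.26)&(W[:,1]<.45); print('knob top',k.sum(),W[k].mean(0) if k.any() else 0, np.ptp(W[k],axis=0))
  g=(img[:,1]>img[:,0]+20)&(img[:,1]>img[:,2]+10)&(W[:,0]>.4)&(W[:,2]>.03)&(W[:,2]<.15)&(W[:,1]>.2)
  P=W[g]; 
  if g.sum()>50:
    l=cv2.fitLine(P[:,:2].astype(np.float32),cv2.DIST_HUBER,0,.01,.01).ravel(); print('door line',l,np.degrees(np.arctan2(l[1],l[0])),P.min(0),P.max(0))
a=cv2.imread('pics/top0.png');b=cv2.imread('pics/side0.png')
cv2.imwrite('pics/both.png',cv2.resize(np.vstack([a,b]),(400,600))) 
E
```

```text
top green 4843
[0.721 0.585] [0.477 0.547] 5.7 [[0.4569999873638153, 0.8339999914169312], [0.5109999775886536, 0.28999999165534973], [0.9850000143051147, 0.3370000123977661], [0.9309999942779541, 0.8809999823570251]]
top white 4296
[0.699 0.175] [0.346 0.16 ] 13.1 [[0.5130000114440918, 0.21299999952316284], [0.5490000247955322, 0.057999998331069946], [0.8859999775886536, 0.13600000739097595], [0.8500000238418579, 0.2919999957084656]]
knob top 38 [0.53303613 0.32709603 0.18278286] [0.01223789 0.01250453 0.00802738]
door line [ 0.55148315 -0.834186    0.6997509   0.4625378 ] -56.531174 [0.40082366 0.20197039 0.03004576] [0.89015115 0.85020448 0.1499999 ]
side green 3460
[0.83  0.394] [0.231 0.673] 87.8 [[0.49000000953674316, 0.2919999957084656], [1.1619999408721924, 0.26600000262260437], [1.1710000038146973, 0.4970000088214874], [0.49799999594688416, 0.5220000147819519]]
side white 2869
[ 1.156 -0.383] [0.947 1.48 ] 14.7 [[0.5099999904632568, 0.21299999952316284], [0.8859999775886536, -1.218999981880188], [1.8020000457763672, -0.9779999852180481], [1.4259999990463257, 0.453000009059906]]
knob top 182 [1.01384434 0.35833798 0.18320721] [0.63752314 0.18716444 0.01155153]
door line [ 0.5421013  -0.84031314  0.68061876  0.4926283 ] -57.173203 [0.49497596 0.20344431 0.03199975] [0.85977063 0.78588847 0.14999561]
```

View pics/top0.png

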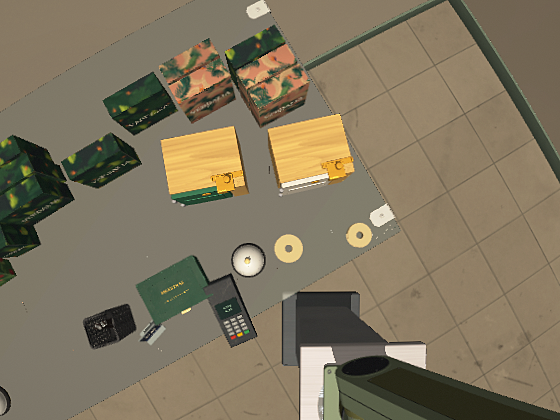

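View pics/side0.png

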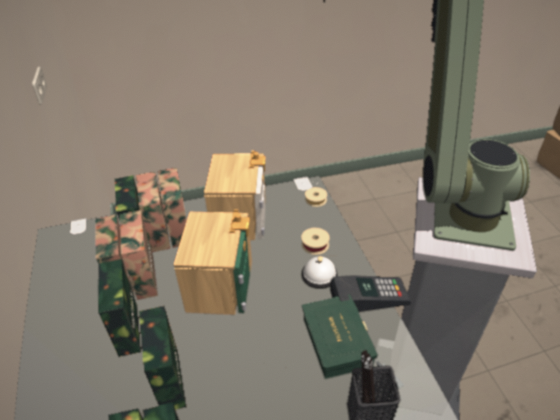

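The top view shows the green cupboard at about (203,160) with its knob at (228,178). The white one is at (312,152), and the bell at (248,260) and spools at (288,248) and (359,235) stand in front. I'll fit the green carcass properly within a bounded region.

```bash
python3 - <<'E'
from h import *
for n in ('top','side'):
  d=np.load(f'pics/{n}0.png.npy'); v,u=np.mgrid[0:420,0:560]; m=d>0
  W=world(n,np.c_[u[m],v[m]],d); img=cv2.imread(f'pics/{n}0.png')[m][:,::-1].astype(int)
  near=np.hypot(W[:,0]-.566,W[:,1]-.371)<.125
  wood=(img[:,0]>img[:,2]+40)
  P=W[near&wood&(abs(W[:,2]-.16)<.004)][:,:2].astype(np.float32)
  c,sz,a=cv2.minAreaRect(P); print(n,len(P),np.round(c,3),np.round(sz,3),round(a,1),np.round(cv2.boxPoints((c,sz,a)),3).tolist())
  g=(img[:,1]>img[:,0]+15)&near&(W[:,2]>.02)&(W[:,2]<.15)&(W[:,0]<.56); Q=W[g]
  l=cv2.fitLine(Q[:,:2].astype(np.float32),cv2.DIST_HUBER,0,.01,.01).ravel(); print('door',g.sum(),np.degrees(np.arctan2(l[1],l[0])),l,Q.min(0),Q.max(0))
  k=(abs(W[:,2]-.182)<.004)&near;print('knob',k.sum(),np.median(W[k],0))
  o=(W[:,2]>.01)&(np.hypot(W[:,0]-.4,W[:,1]-.35)<.2)&(W[:,0]<.48);
  print('objs front max z', [(round(y,2),W[o&(abs(W[:,1]-y)<.02)].max(0).round(3).tolist()) for y in np.arange(.2,.5,.04) if (o&(abs(W[:,1]-y)<.02)).any()])
E
```

```text
top 4065 [0.57  0.381] [0.136 0.162] 10.3 [[0.4880000054836273, 0.4480000138282776], [0.5170000195503235, 0.289000004529953], [0.6510000228881836, 0.31299999356269836], [0.621999979019165, 0.47200000286102295]]
door 364 -79.689 [ 0.178991  -0.9838507  0.5046588  0.3873795] [0.49471726 0.32967558 0.02086294] [0.51919368 0.4432818  0.14962081]
knob 37 [0.53275237 0.32694405 0.18271417]
objs front max z [(np.float64(0.2), [0.425, 0.218, 0.032]), (np.float64(0.24), [0.41, 0.259, 0.032]), (np.float64(0.28), [0.402, 0.3, 0.061]), (np.float64(0.32), [0.397, 0.34, 0.052]), (np.float64(0.36), [0.325, 0.38, 0.054]), (np.float64(0.4), [0.371, 0.42, 0.054]), (np.float64(0.44), [0.371, 0.46, 0.056]), (np.float64(0.48), [0.352, 0.5, 0.054])]
side 2969 [0.57  0.379] [0.136 0.164] 11.1 [[0.4869999885559082, 0.44699999690055847], [0.5189999938011169, 0.2849999964237213], [0.6520000100135803, 0.31200000643730164], [0.6200000047683716, 0.4729999899864197]]
door 494 -82.74369 [ 0.12630807 -0.99199104  0.5007917   0.41705576] [0.49497596 0.33990638 0.02097738] [0.51501469 0.44777601 0.14984374]
knob 29 [0.53292353 0.32687234 0.18100811]
objs front max z [(np.float64(0.2), [0.425, 0.22, 0.029]), (np.float64(0.24), [0.404, 0.258, 0.028]), (np.float64(0.28), [0.399, 0.3, 0.059]), (np.float64(0.32), [0.396, 0.34, 0.051]), (np.float64(0.36), [0.326, 0.38, 0.053]), (np.float64(0.4), [0.375, 0.42, 0.052]), (np.float64(0.44), [0.374, 0.46, 0.052]), (np.float64(0.48), [0.354, 0.5, 0.052])]
```

>>> {"api": "apply_moves", "payload": {
  "series": [
    {"dp": [0, 0, 0], "turn": [0, 0, 0.057], "hand": -1},
    {"dp": [0.034, -0.02, 0], "turn": [0, 0, 0], "hand": -1},
    {"dp": [0.034, -0.02, 0], "turn": [0, 0, 0], "hand": -1},
    {"dp": [0.034, -0.02, 0], "turn": [0, 0, 0], "hand": -1},
    {"dp": [0.034, -0.02, 0], "turn": [0, 0, 0], "hand": -1}
  ]
}}

```text
time_s: 1.42
position: [0.2561, -0.4543, 0.2313]
ee_rot: [3.129, 0.283, 0.0]
wrist_force: [1.0, -0.8, 0.2]
gripper_width: 0.0255
grasp_force: 0.0
```

>>> {"api": "apply_moves", "payload": {
  "series": [
    {"dp": [0.034, -0.02, 0], "turn": [0, 0, 0], "hand": -1},
    {"dp": [0.034, -0.02, 0], "turn": [0, 0, 0], "hand": -1},
    {"dp": [0.034, -0.02, 0], "turn": [0, 0, 0], "hand": -1},
    {"dp": [0.034, -0.02, 0], "turn": [0, 0, 0], "hand": -1},
    {"dp": [0.034, -0.02, 0], "turn": [0, 0, 0], "hand": -1}
  ]
}}

```text
time_s: 1.83
position: [0.4056, -0.3249, 0.2316]
ee_rot: [3.128, 0.285, 0.001]
wrist_force: [0.1, -0.4, -0.9]
gripper_width: -0.0002
grasp_force: 0.0
```

```bash
cat >> h.py <<'E'
YAW=np.radians(10.4); O=np.array([.5285,.373,0])
Rc=R.from_euler('z',YAW).as_matrix()
def cup(p): return (np.asarray(p)-O)@Rc
def st():
    o=manip.observe(); T=R.from_rotvec(o['ee_rot']).as_matrix()
    print('t',round(float(o['time_s']),2),'cup mm',(cup(o['position'])*1e3).round(1),'tool axes in cup',(Rc.T@T).round(3).tolist(),'F',np.round(o['wrist_force']@Rc,1),'w',o['gripper_width'],'q',np.round(o['qpos'],2))
E
python3 -c "from h import *;st()"
```

```text
t 1.83 cup mm [-246.8 -664.2  231.6] tool axes in cup [[1.0, 0.0, 0.0], [0.0, -1.0, -0.001], [0.0, 0.001, -1.0]] F [ 0.1 -0.5 -0.9] w -0.0002372313064372372 q [-0.7   0.23  1.69 -0.    1.22  0.69]
```

>>> {"api": "apply_moves", "payload": {
  "series": [
    {"dp": [0.013, -0.039, 0], "turn": [0, 0, 0], "hand": -1},
    {"dp": [0.013, -0.039, 0], "turn": [0, 0, 0], "hand": -1},
    {"dp": [0.013, -0.039, 0], "turn": [0, 0, 0], "hand": -1},
    {"dp": [0.013, -0.039, 0], "turn": [0, 0, 0], "hand": -1},
    {"dp": [0.013, -0.039, 0], "turn": [0, 0, 0], "hand": -1}
  ]
}}

```text
time_s: 2.25
position: [0.433, -0.1209, 0.2315]
ee_rot: [3.128, 0.285, 0.001]
wrist_force: [0.9, 0.1, 0.0]
gripper_width: -0.0002
grasp_force: 0.0
```

>>> {"api": "apply_moves", "payload": {
  "series": [
    {"dp": [0.013, -0.039, 0], "turn": [0, 0, 0], "hand": -1},
    {"dp": [0.013, -0.039, 0], "turn": [0, 0, 0], "hand": -1},
    {"dp": [0.013, -0.039, 0], "turn": [0, 0, 0], "hand": -1},
    {"dp": [0.013, -0.039, 0], "turn": [0, 0, 0], "hand": -1},
    {"dp": [0.013, -0.039, 0], "turn": [0, 0, 0], "hand": -1}
  ]
}}

```text
time_s: 2.67
position: [0.4616, 0.0828, 0.2316]
ee_rot: [3.128, 0.285, 0.001]
wrist_force: [1.3, 0.5, 0.0]
gripper_width: 0.0
grasp_force: 0.0
```

>>> {"api": "apply_moves", "payload": {
  "series": [
    {"dp": [0.013, -0.039, 0], "turn": [0, 0, 0], "hand": -1},
    {"dp": [0.013, -0.039, 0], "turn": [0, 0, 0], "hand": -1},
    {"dp": [0.013, -0.039, 0], "turn": [0, 0, 0], "hand": -1},
    {"dp": [0.01, -0.03, 0], "turn": [0, 0, 0], "hand": -1},
    {"dp": [0, 0, 0], "turn": [0, 0, 0], "hand": -1}
  ]
}}

```text
time_s: 3.08
position: [0.4841, 0.2396, 0.231]
ee_rot: [-3.125, -0.293, -0.002]
wrist_force: [0.4, -0.5, -0.5]
gripper_width: -0.0001
grasp_force: 0.0
```

```bash
python3 - <<'E'
from h import *
st(); snap('wrist','w1.png')
p,d=snap('side','s1.png'); cv2.imwrite('pics/s1c.png',cv2.resize(p[150:340,120:340,::-1],None,fx=3,fy=3,interpolation=cv2.INTER_CUBIC)[:600])
for n in('side','wrist'):
  for q in('green_cupboard_knob','green_cupboard_spot'):
    for b in manip.boxes_of(n,q)[:2]: print(n,q,(cup(b['xyz'])*1e3).round(),b['conf'])
E
```

```text
t 3.08 cup mm [ -67.7 -123.2  231. ] tool axes in cup [[1.0, 0.005, 0.002], [0.005, -1.0, 0.003], [0.002, -0.003, -1.0]] F [ 0.3 -0.5 -0.5] w -0.00012161546187388692 q [0.44 0.26 1.65 0.   1.23 1.82]
side green_cupboard_knob [ -8. -36. 171.] 0.8
side green_cupboard_spot [-13.  50. 107.] 0.9
wrist green_cupboard_knob [-12. -49. 166.] 0.85
wrist green_cupboard_spot [-14.  22. 154.] 0.58
```

View pics/w1.png

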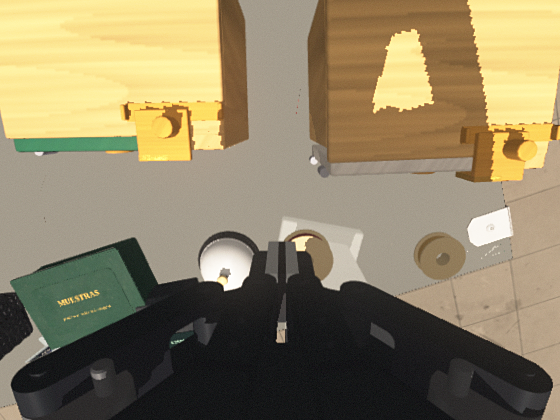

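The wrist view has the green cupboard at upper left, with its knob at (165,127), the lip at 137–190 and the brass spot edge at (118,152). The white one is at right. I'll pin the knob down from here.

```bash
python3 - <<'E'
from h import *
o=manip.observe(); d=np.load('pics/w1.png.npy')
c=manip.camera_params('wrist');K=np.array([[c['fx'],0,c['cx']],[0,c['fy'],c['cy']],[0,0,1]])
T=np.eye(4);T[:3,:3]=R.from_rotvec(o['ee_rot']).as_matrix();T[:3,3]=o['position']
v,u=np.mgrid[60:180,0:260];uv=np.c_[u.ravel(),v.ravel()].astype(float)
n=cv2.undistortPoints(uv[:,None],K,np.array(c['dist_coeffs'])).reshape(-1,2);z=d[60:180,0:260].ravel()
P=(np.c_[n*z[:,None],z,np.ones(len(z))]@(T@np.array(c['T_tool_cam'])).T)[:,:3]; C=cup(P)*1e3
k=(abs(C[:,2]-183)<4);print('knob',k.sum(),np.median(C[k],0),C[k].min(0),C[k].max(0))
b=(abs(C[:,2]-165)<3);print('bar', C[b].min(0),C[b].max(0))
t=(abs(C[:,2]-160)<3);print('top', C[t].min(0),C[t].max(0))
f=(C[:,2]<150)&(C[:,2]>40)&(C[:,1]<70)&(C[:,1]>-30);print('door face',np.median(C[f],0))
E
```

```text
knob 407 [ -5.21767465 -55.51973087 182.43293016] [-11.51330932 -61.87305212 179.01759113] [  1.35474781 -47.98442557 184.23641874]
bar [-27.68292256 -89.89566968 162.00252494] [ 36.7730277  -21.88105586 167.99902171]
top [-20.98487935 -89.89566968 157.0035518 ] [ 41.13618511  71.22157184 162.99315604]
door face [-24.27035728  66.00423737 131.83102638]
```

```bash
python3 -c "from h import *;st()"
```

```text
t 3.38 cup mm [ -69.8 -129.7  231.4] tool axes in cup [[1.0, -0.001, -0.0], [-0.001, -1.0, -0.0], [-0.0, 0.0, -1.0]] F [ 0.1 -0.1  0.4] w -0.00036972171636076 q [ 0.43  0.26  1.65 -0.    1.23  1.82]
```

>>> {"api": "apply_moves", "payload": {
  "series": [
    {"dp": [0.016, -0.033, 0], "turn": [0, 0, 0], "hand": -1},
    {"dp": [0.016, -0.033, 0], "turn": [0, 0, 0], "hand": -1},
    {"dp": [0.016, -0.033, 0], "turn": [0, 0, 0], "hand": -1},
    {"dp": [0.017, -0.026, 0], "turn": [0, 0, 0], "hand": -1},
    {"dp": [0, 0, 0], "turn": [0, 0, 0], "hand": -1}
  ]
}}

```text
time_s: 3.8
position: [0.5266, 0.3725, 0.2306]
ee_rot: [-3.126, -0.287, -0.003]
wrist_force: [-0.1, -0.6, 0.4]
gripper_width: -0.0002
grasp_force: 0.0
```

>>> {"api": "apply_moves", "payload": {
  "series": [
    {"dp": [0, 0, 0.02], "turn": [0, 0, 0], "hand": -1},
    {"dp": [0, 0, 0.02], "turn": [0, 0, 0], "hand": -1},
    {"dp": [0, 0, 0.012], "turn": [0, 0, 0], "hand": -1},
    {"dp": [0, 0, 0.005], "turn": [0, 0, 0], "hand": -1},
    {"dp": [0, 0, 0], "turn": [0, 0, 0], "hand": -1}
  ]
}}

```text
time_s: 4.22
position: [0.5243, 0.367, 0.1732]
ee_rot: [3.127, 0.283, -0.004]
wrist_force: [-0.6, 0.2, 0.3]
gripper_width: -0.0002
grasp_force: 0.0
```

```bash
python3 - <<'E'
from h import *
st(); p,d=snap('side','s2.png'); cv2.imwrite('pics/s2c.png',cv2.resize(p[150:340,120:340,::-1],None,fx=3,fy=3,interpolation=cv2.INTER_CUBIC))
st()
E
```

```text
t 4.22 cup mm [ -5.2  -5.1 173.2] tool axes in cup [[1.0, -0.001, -0.003], [-0.001, -1.0, -0.001], [-0.003, 0.001, -1.0]] F [-0.5  0.3  0.3] w -0.00019016183454832977 q [ 0.59  0.46  1.49 -0.    1.19  1.98]
t 4.27 cup mm [ -4.5  -4.6 174.4] tool axes in cup [[1.0, -0.001, -0.0], [-0.001, -1.0, -0.0], [-0.0, 0.0, -1.0]] F [-0.4 -0.1 -0.2] w -0.00020058656538289878 q [ 0.59  0.46  1.49 -0.    1.19  1.98]
```

View pics/s2c.png

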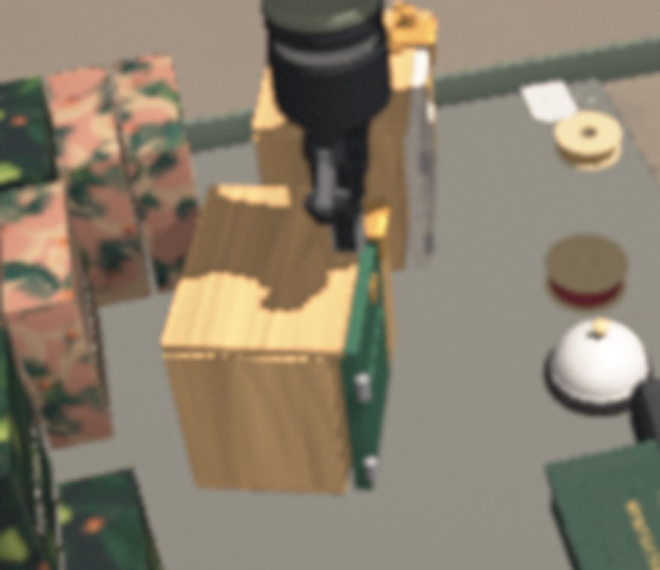

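>>> {"api": "apply_moves", "payload": {
  "series": [
    {"dp": [0, 0.008, 0.003], "turn": [0, 0, 0], "hand": -1},
    {"dp": [0, 0.006, 0], "turn": [0, 0, 0], "hand": -1},
    {"dp": [0, 0.006, 0], "turn": [0, 0, 0], "hand": -1},
    {"dp": [0, 0.006, 0], "turn": [0, 0, 0], "hand": -1},
    {"dp": [0, 0.006, 0], "turn": [0, 0, 0], "hand": -1}
  ]
}}

```text
time_s: 4.68
position: [0.5309, 0.337, 0.1719]
ee_rot: [-3.128, -0.284, -0.002]
wrist_force: [1.3, 0.9, -0.3]
gripper_width: 0.0001
grasp_force: 0.7
```

>>> {"api": "apply_moves", "payload": {
  "series": [
    {"dp": [0, 0.005, 0], "turn": [0, 0, 0], "hand": -1},
    {"dp": [0, 0.003, 0], "turn": [0, 0, 0], "hand": -1},
    {"dp": [0, 0.003, 0], "turn": [0, 0, 0], "hand": -1},
    {"dp": [0, 0.002, 0], "turn": [0, 0, 0], "hand": -1},
    {"dp": [0, 0, 0], "turn": [0, 0, 0], "hand": -1}
  ]
}}

```text
time_s: 5.1
position: [0.5331, 0.3244, 0.1715]
ee_rot: [3.129, 0.285, 0.001]
wrist_force: [0.1, 0.6, 1.9]
gripper_width: -0.0
grasp_force: 0.4
```

```bash
python3 - <<'E'
from h import *
st(); snap('side','s3.png')
for b in manip.boxes_of('side','green_cupboard_knob')[:2]: print((cup(b['xyz'])*1e3).round(),b['conf'])
snap('wrist','w3.png'); st()
E
```

```text
t 5.1 cup mm [ -4.2 -48.7 171.5] tool axes in cup [[1.0, 0.0, 0.001], [0.0, -1.0, -0.0], [0.001, 0.0, -1.0]] F [0.2 0.6 1.9] w -3.930737241870795e-06 q [ 0.53  0.44  1.54 -0.    1.17  1.92]
[-15. -51. 170.] 0.57
t 5.25 cup mm [ -4.7 -48.4 171. ] tool axes in cup [[1.0, 0.0, -0.001], [0.0, -1.0, -0.0], [-0.001, 0.0, -1.0]] F [0.1 0.7 1.1] w 0.00020014823364622157 q [ 0.53  0.44  1.54 -0.    1.17  1.92]
```

>>> {"api": "apply_moves", "payload": {
  "series": [
    {"dp": [0, 0.002, 0], "turn": [0, 0, 0], "hand": -1},
    {"dp": [0, 0.002, 0], "turn": [0, 0, 0], "hand": -1},
    {"dp": [0, 0.001, 0], "turn": [0, 0, 0], "hand": -1},
    {"dp": [0, 0, 0], "turn": [0, 0, 0], "hand": -1},
    {"dp": [0, 0, 0], "turn": [0, 0, 0], "hand": -1}
  ]
}}

```text
time_s: 5.67
position: [0.5337, 0.3195, 0.1712]
ee_rot: [3.128, 0.285, -0.0]
wrist_force: [-0.9, 0.3, -0.7]
gripper_width: 0.0001
grasp_force: 0.3
```

```bash
python3 - <<'E'
from h import *
st(); p,d=snap('wrist','w4.png')
cv2.imwrite('pics/w4c.png',p[:,:,::-1])
E
```

```text
t 5.67 cup mm [ -4.6 -53.5 171.2] tool axes in cup [[1.0, 0.0, -0.0], [0.0, -1.0, -0.0], [-0.0, 0.0, -1.0]] F [-0.8  0.5 -0.7] w 0.00013783279950845386 q [ 0.52  0.43  1.54 -0.    1.17  1.91]
```

View pics/w4.png

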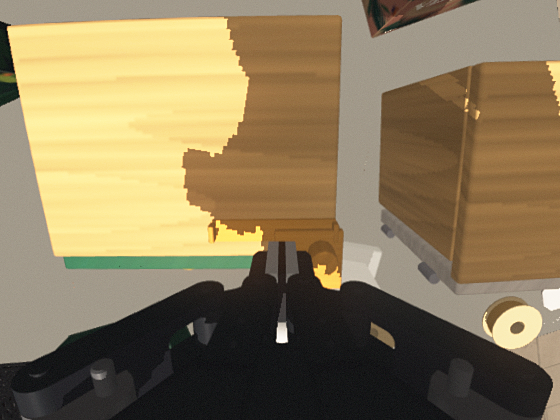

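The knob, at (322,250), sits against the finger and the bolt plate is close to the carcass's right edge. No stop has been felt yet, so I'll go on in small steps.

>>> {"api": "apply_moves", "payload": {
  "series": [
    {"dp": [0, 0.002, 0], "turn": [0, 0, 0], "hand": -1},
    {"dp": [0, 0.001, 0], "turn": [0, 0, 0], "hand": -1},
    {"dp": [0, 0.001, 0], "turn": [0, 0, 0], "hand": -1},
    {"dp": [0, 0, 0], "turn": [0, 0, 0], "hand": -1},
    {"dp": [0, 0, 0], "turn": [0, 0, 0], "hand": -1}
  ]
}}

```text
time_s: 6.13
position: [0.5343, 0.3164, 0.1713]
ee_rot: [-3.128, -0.285, 0.0]
wrist_force: [-1.7, 4.1, -0.1]
gripper_width: -0.0002
grasp_force: 2.3
```

>>> {"api": "apply_moves", "payload": {
  "series": [
    {"dp": [0, 0.001, 0], "turn": [0, 0, 0], "hand": -1},
    {"dp": [0, 0.001, 0], "turn": [0, 0, 0], "hand": -1},
    {"dp": [0, 0.001, 0], "turn": [0, 0, 0], "hand": -1},
    {"dp": [0, 0, 0], "turn": [0, 0, 0], "hand": -1},
    {"dp": [0, 0, 0], "turn": [0, 0, 0], "hand": -1}
  ]
}}

```text
time_s: 6.55
position: [0.5345, 0.3161, 0.1717]
ee_rot: [-3.122, -0.284, -0.0]
wrist_force: [-2.2, 11.8, -0.5]
gripper_width: -0.0002
grasp_force: 5.4
```

```bash
python3 -c "from h import *;st()"
```

```text
t 6.55 cup mm [ -4.4 -57.1 171.7] tool axes in cup [[1.0, -0.0, 0.001], [-0.0, -1.0, 0.006], [0.001, -0.006, -1.0]] F [-0.1 12.  -0.5] w -0.00015992527582593243 q [0.51 0.43 1.55 0.01 1.16 1.9 ]
```

>>> {"api": "apply_moves", "payload": {
  "series": [
    {"dp": [0, -0.01, 0], "turn": [0, 0, 0], "hand": -1},
    {"dp": [0, -0.015, -0.01], "turn": [0, 0, 0], "hand": -1},
    {"dp": [0, -0.01, -0.03], "turn": [0, 0, 0], "hand": -1},
    {"dp": [-0.02, -0.01, -0.01], "turn": [0, 0, 0], "hand": -1},
    {"dp": [-0.03, -0.01, 0], "turn": [0, 0, 0], "hand": -1}
  ]
}}

```text
time_s: 6.97
position: [0.4789, 0.3587, 0.224]
ee_rot: [-3.128, -0.283, -0.011]
wrist_force: [-0.5, 0.8, -0.3]
gripper_width: -0.0001
grasp_force: 0.0
```

>>> {"api": "apply_moves", "payload": {
  "series": [
    {"dp": [-0.03, -0.01, 0], "turn": [0, 0, 0], "hand": -1},
    {"dp": [0, 0, 0], "turn": [0, 0, 0], "hand": -1},
    {"dp": [0, 0, 0.03], "turn": [0, 0, 0], "hand": -1},
    {"dp": [0, 0, 0.03], "turn": [0, 0, 0], "hand": -1},
    {"dp": [0, 0, 0.025], "turn": [0, 0, 0], "hand": -1}
  ]
}}

```text
time_s: 7.38
position: [0.4448, 0.3613, 0.1351]
ee_rot: [3.126, 0.287, 0.001]
wrist_force: [0.0, -0.2, -0.6]
gripper_width: 0.0003
grasp_force: 0.0
```

```bash
python3 - <<'E'
from h import *
st(); p,d=snap('side','s5.png'); q,_=snap('top','t5.png')
cv2.imwrite('pics/c5.png',np.vstack([cv2.resize(x[...,::-1],(560,300)) for x in (p[170:330,120:340],q[110:270,120:340])])); st()
E
```

```text
t 7.38 cup mm [-84.5   3.6 135.1] tool axes in cup [[1.0, 0.001, 0.001], [0.001, -1.0, -0.002], [0.001, 0.002, -1.0]] F [-0.  -0.2 -0.6] w 0.00031344559009241886 q [ 0.66  0.39  1.71 -0.    1.04  2.05]
t 7.48 cup mm [-86.8   2.4 132.2] tool axes in cup [[1.0, 0.001, -0.008], [0.001, -1.0, -0.006], [-0.008, 0.006, -1.0]] F [-0.6 -0.1 -0.5] w 0.0001745173067857021 q [ 0.66  0.4   1.71 -0.    1.04  2.05]
```

View pics/c5.png

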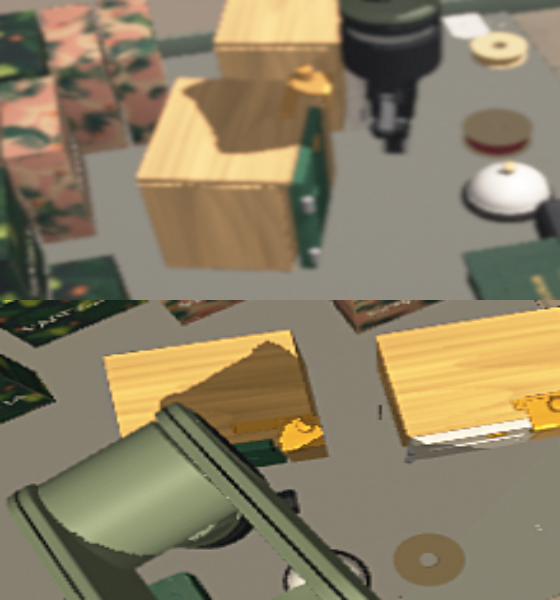

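The bolt is fully at the right end, with the lip clear of the door corner, and the fingers are in front of the door. Now I'll approach the spot.

>>> {"api": "apply_moves", "payload": {
  "series": [
    {"dp": [0.02, -0.002, 0], "turn": [0, 0, 0], "hand": -1},
    {"dp": [0.015, 0, 0], "turn": [0, 0, 0], "hand": -1},
    {"dp": [0.008, 0, 0], "turn": [0, 0, 0], "hand": -1},
    {"dp": [0.003, 0, 0], "turn": [0, 0, 0], "hand": -1},
    {"dp": [0, 0, 0], "turn": [0, 0, 0], "hand": -1}
  ]
}}

```text
time_s: 7.9
position: [0.4904, 0.3725, 0.137]
ee_rot: [-3.129, -0.284, -0.002]
wrist_force: [-0.5, 0.9, 0.5]
gripper_width: -0.0002
grasp_force: 0.0
```

>>> {"api": "apply_moves", "payload": {
  "series": [
    {"dp": [0.002, 0, 0], "turn": [0, 0, 0], "hand": -1},
    {"dp": [0.002, 0, 0], "turn": [0, 0, 0], "hand": -1},
    {"dp": [0.001, 0, 0], "turn": [0, 0, 0], "hand": -1},
    {"dp": [0, 0, 0], "turn": [0, 0, 0], "hand": -1},
    {"dp": [0, 0, 0], "turn": [0, 0, 0], "hand": -1}
  ]
}}

```text
time_s: 8.32
position: [0.4941, 0.3734, 0.1364]
ee_rot: [3.128, 0.285, -0.0]
wrist_force: [-0.9, 0.3, 0.3]
gripper_width: -0.0003
grasp_force: 0.0
```

```bash
python3 -c "from h import *;st()"
```

```text
t 8.32 cup mm [-33.7   6.6 136.4] tool axes in cup [[1.0, 0.0, -0.0], [0.0, -1.0, -0.0], [-0.0, 0.0, -1.0]] F [-0.8  0.5  0.3] w -0.0003159963213567686 q [ 0.63  0.46  1.6  -0.    1.09  2.02]
```

>>> {"api": "apply_moves", "payload": {
  "series": [
    {"dp": [0.001, 0.001, 0], "turn": [0, 0, 0], "hand": -1},
    {"dp": [0.001, 0, 0], "turn": [0, 0, 0], "hand": -1},
    {"dp": [0.001, 0, 0], "turn": [0, 0, 0], "hand": -1},
    {"dp": [0, 0, 0], "turn": [0, 0, 0], "hand": -1},
    {"dp": [0, 0, 0], "turn": [0, 0, 0], "hand": -1}
  ]
}}

```text
time_s: 8.73
position: [0.4971, 0.3727, 0.1363]
ee_rot: [3.128, 0.285, -0.002]
wrist_force: [-2.2, -2.0, 1.4]
gripper_width: -0.0001
grasp_force: 1.3
```

```bash
python3 -c "from h import *;st()"
```

```text
t 8.73 cup mm [-30.9   5.4 136.3] tool axes in cup [[1.0, 0.0, -0.001], [0.0, -1.0, -0.001], [-0.001, 0.001, -1.0]] F [-2.5 -1.6  1.4] w -8.980124228333501e-05 q [ 0.62  0.46  1.59 -0.    1.09  2.01]
```

>>> {"api": "apply_moves", "payload": {
  "series": [
    {"dp": [0.001, 0, 0], "turn": [0, 0, 0], "hand": -1},
    {"dp": [0.001, 0, 0], "turn": [0, 0, 0], "hand": -1},
    {"dp": [0, 0, 0], "turn": [0, 0, 0], "hand": -1},
    {"dp": [0, 0, 0], "turn": [0, 0, 0], "hand": -1},
    {"dp": [0, 0, 0], "turn": [0, 0, 0], "hand": -1}
  ]
}}

```text
time_s: 9.15
position: [0.4994, 0.3731, 0.1361]
ee_rot: [3.128, 0.285, -0.001]
wrist_force: [-2.7, -2.4, 1.6]
gripper_width: -0.0
grasp_force: 1.5
```

>>> {"api": "apply_moves", "payload": {
  "series": [
    {"dp": [0.001, 0, 0], "turn": [0, 0, 0], "hand": -1},
    {"dp": [0.0005, 0, 0], "turn": [0, 0, 0], "hand": -1},
    {"dp": [0, 0, 0], "turn": [0, 0, 0], "hand": -1},
    {"dp": [0, 0, 0], "turn": [0, 0, 0], "hand": -1},
    {"dp": [0, 0, 0], "turn": [0, 0, 0], "hand": -1}
  ]
}}

```text
time_s: 9.57
position: [0.4996, 0.3731, 0.1361]
ee_rot: [3.127, 0.285, -0.005]
wrist_force: [-5.9, -2.4, 3.6]
gripper_width: 0.0002
grasp_force: 3.2
```

```bash
python3 -c "from h import *;st()"
```

```text
t 9.57 cup mm [-28.4   5.3 136.1] tool axes in cup [[1.0, 0.0, -0.003], [0.0, -1.0, -0.001], [-0.003, 0.001, -1.0]] F [-6.2 -1.3  3.6] w 0.00022107136450496463 q [0.62 0.47 1.58 0.   1.1  2.01]
```

>>> {"api": "apply_moves", "payload": {
  "series": [
    {"dp": [-0.008, 0, 0], "turn": [0, 0, 0], "hand": -1},
    {"dp": [-0.018, 0, 0], "turn": [0, 0, 0], "hand": -1},
    {"dp": [-0.025, 0, 0], "turn": [0, 0, 0], "hand": -1},
    {"dp": [-0.03, 0, 0], "turn": [0, 0, 0], "hand": -1},
    {"dp": [-0.03, 0, 0], "turn": [0, 0, 0], "hand": -1}
  ]
}}

```text
time_s: 9.98
position: [0.3917, 0.3542, 0.1363]
ee_rot: [-3.127, -0.284, -0.004]
wrist_force: [-0.1, 0.2, -0.2]
gripper_width: 0.0003
grasp_force: 0.0
```

>>> {"api": "apply_moves", "payload": {
  "series": [
    {"dp": [-0.02, 0, 0], "turn": [0, 0, 0], "hand": -1},
    {"dp": [0, 0, -0.02], "turn": [0, 0, 0], "hand": -1},
    {"dp": [0, 0.02, -0.03], "turn": [0, 0, 0], "hand": -1},
    {"dp": [0, 0.03, -0.03], "turn": [0, 0, 0], "hand": -1},
    {"dp": [0, 0.03, -0.02], "turn": [0, 0, 0], "hand": -1}
  ]
}}

```text
time_s: 10.4
position: [0.3878, 0.2727, 0.2385]
ee_rot: [-3.125, -0.289, -0.01]
wrist_force: [0.5, 0.6, -0.7]
gripper_width: 0.0002
grasp_force: 0.0
```

>>> {"api": "apply_moves", "payload": {
  "series": [
    {"dp": [0, 0.03, 0], "turn": [0, 0, 0], "hand": -1},
    {"dp": [0, 0.03, 0], "turn": [0, 0, 0], "hand": -1},
    {"dp": [0, 0.03, 0], "turn": [0, 0, 0], "hand": -1},
    {"dp": [0, 0, 0], "turn": [0, 0, 0], "hand": -1},
    {"dp": [0, 0, 0], "turn": [0, 0, 0], "hand": -1}
  ]
}}

```text
time_s: 10.82
position: [0.4036, 0.1828, 0.2362]
ee_rot: [-3.128, -0.28, -0.005]
wrist_force: [-0.3, -0.2, -0.3]
gripper_width: 0.0003
grasp_force: 0.0
```

```bash
python3 - <<'E'
from h import *
st(); p,d=snap('side','s6.png'); q,_=snap('top','t6.png')
for k in ('bell','spool','gold_spool','white_cupboard_bolt','green_cupboard_knob','green_cupboard_door'):
  print(k,[(np.round(b['xyz'],3).tolist(),round(b['conf'],2)) for b in manip.boxes_of('side',k)][:1])
cv2.imwrite('pics/c6.png',np.vstack([cv2.resize(x[...,::-1],(560,300)) for x in (p[150:340,120:340],q[110:290,120:390])])); st()
E
```

```text
t 10.82 cup mm [-157.1 -164.5  236.2] tool axes in cup [[1.0, -0.003, 0.003], [-0.003, -1.0, 0.001], [0.003, -0.001, -1.0]] F [-0.4 -0.1 -0.3] w 0.00025807450883021614 q [0.4  0.11 1.84 0.   1.2  1.79]
bell [([0.358, 0.309, 0.03], 0.82)]
spool [([0.427, 0.028, 0.02], 0.59)]
gold_spool [([0.426, 0.028, 0.023], 0.73)]
white_cupboard_bolt [([0.557, 0.102, 0.166], 0.52)]
green_cupboard_knob [([0.532, 0.306, 0.168], 0.56)]
green_cupboard_door [([0.482, 0.405, 0.102], 0.65)]
t 11.22 cup mm [-157.9 -163.1  235.6] tool axes in cup [[1.0, 0.002, -0.0], [0.002, -1.0, 0.0], [-0.0, -0.0, -1.0]] F [ 0.8 -0.6  0.2] w -2.3926156707824835e-05 q [0.4  0.11 1.84 0.   1.2  1.79]
```

View pics/c6.png

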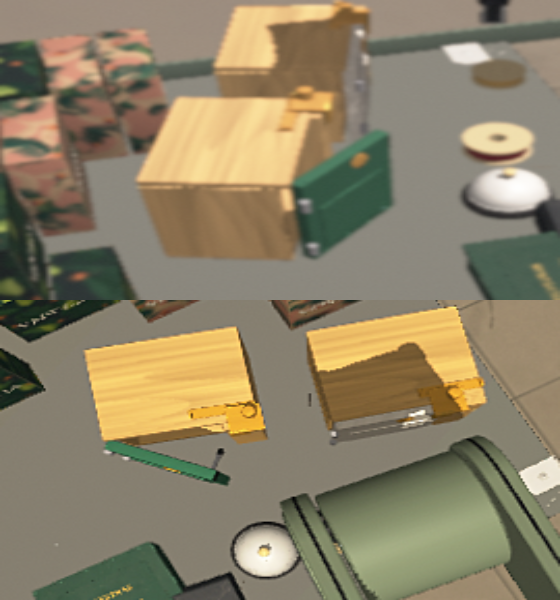

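The green door stands ajar with its bolt fully aside. The white cupboard is shut and bolted, the bell and spools are where they were, and the arm is clear. I'm handing in.

```bash
python3 -c "from h import *;print(manip.hand_in())"
```

```text
the job is handed in; nothing more can be done
None
```

The job is handed in at about 11 s of the 51 s allowed: the green cupboard's bolt is pushed to its stop and its door stands ajar, the white cupboard is still shut and bolted, and the bell and spools look undisturbed; the hand-in gave no verdict.

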